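# Set a backlash-prone length stop and seat the bar against it

## Task

Set the blue length stop of the drilling jig to the red index with its black feed knob. The screw has slack, so first wind the stop away from the bar until its white pointer is clearly past the red index (about 5 mm), then wind it back until the two tips are in line and let go of the knob. Then slide the white bar along its channel against the stop and press it home gently but firmly (with about 14 N, never 25 N) so that it is left touching the stop with the stop still on the index; move the stop only with the knob, and do not disturb the other things.

Things in the scene. Friction and masses are not known exactly. Their poses are not given: they have to be found in the camera images.
- jig: Fixed drilling jig: dark steel plate, own x -80..85, y -240..210 mm, 12 mm thick. Origin on the worktop, on the centre line of the bar's channel; z up. Channel walls (inner faces at x = -33, +33 mm, 8 mm thick, tops 24 mm above the worktop) lead the bar along y; the stop is at the +y end. Behind the channel, x = 48..85 mm: bearing block at y = 14..26 mm, screw, gearbox (top 62 mm) under the knob.
- knob_top (a point): Centre of the top of the feed knob: round, black, knurled, vertical axis, 44 mm across and 34 mm high, its top 100 mm and its lower rim 66 mm above the worktop. It can be gripped at any yaw.
- feed_knob (a joint): Knob angle (rad), 0 at the start, growing clockwise seen from above, range -0.8..4.6. Clockwise drives the brass nut, and with it the stop, away from the bar (jig +y), 10 mm per rad; anticlockwise brings it back. Turning takes about 0.3 N m; it stays where it is left and holds against a push on the stop of up to about 28 N.
- stop: Blue stop, 62 x 40 mm, top 51 mm above the worktop, sliding along jig y; its fork holds the screw's nut with 6 mm of play: after a reversal the knob turns 0.6 rad before the stop follows, and within the play a push of 3 N shifts the stop. The nut starts anywhere in the play, the pointer 6 to 27 mm short of the index (bar's side). Origin at worktop level, mid-length; axes as the jig's.
- stop_pointer (a point): Tip of the white pointer on the stop's robot side (-x side), 28 mm above the worktop, 20 mm behind the stop's face along y.
- stop_face (a point): Middle of the stop's black rubber face, which looks along the jig's -y to the bar, 31 mm above the worktop.
- index: Red index fixed on the white scale on the robot's side of the channel. Its tip, 28 mm above the worktop, points to jig +x at the white pointer; the origin lies 16 mm straight below the tip. Axes as the jig's. The stop is set when the white tip and this origin have the same y in the jig's frame.
- bar: White boxed aluminium profile, 62 x 300 x 38 mm, about 0.35 kg (it varies by a third), lying in the channel on the base plate with its length along the jig's y; bottom 12 mm, top 50 mm above the worktop. Origin: centre of its underside. It slides with about 2 to 5 N. It can be gripped across its width from above near its middle, or pushed at its far end.
- bar_end (a point): Centre of the bar's end face that looks at the stop (+150 mm along the bar's y, 19 mm above its underside).
- brass_elbow: Brass pipe fitting 32 x 58 x 70 mm at the back; leave it alone.
- water_bottle: Clear bottle with a yellow cap, 80 mm across, 263 mm high, at the back; leave it alone.
- grease_tub: Black tub with a red lid, 66 mm across, 79 mm high, at the front right; leave it alone.
- insul_tape: Yellow roll of tape lying flat, 58 mm across, 18 mm high, at the back right; leave it alone.

How it is judged:
By the outcome, as a careful person would: the job done as asked, in the order asked, and still so for the second after the job is handed in, with the robot touching nothing.
It also fails if it takes over 72 s, if anything falls off the work surface, if the arm or the gripper's body presses on something with over 40 N, if the wrist force passes 120 N, or if a joint passes its speed limit or range.

## Robot

A 7-joint arm with a two-finger parallel gripper is mounted at the origin on a cart in front of the work surface, level with it; the furniture and walls round the work are solid. World frame = base frame: x ahead of the robot, y to its left, z up, the work surface at z = 0. Lengths are in m, angles in degrees, forces in N, time in s.
With the tool pointing down it reaches from about 0.425 to 1.025 m from the base axis. Payload 3.6 kg.
Tool frame: the origin (TCP) lies midway between the tips of the shut fingers; the grasp point (between the pads) lies pinch_z behind it (pinch_z is the distance from the TCP to the grasp point, in m); z points along the fingers, y is the line along which they close (so a half turn about z gives the same grasp; the last joint's range is limited). The gripper opens to 85 mm and grips with 20 to 120 N. Pads are 22 mm wide; open, the fingers measure 114 mm over their backs; the gripper's body (76 mm by 85 mm) begins 54 mm behind the grasp point. The pads swing forward as they close: fully open they stand 13 mm farther back than shut.
Start: joints at [-72.107, 33.873, 2.773, 92.16, -1.908, 54.013, -1.931], TCP at [0.286, 0.666, 0.231] pointing down, gripper open.
Joint ranges: [-153.93, 153.93], [-27.13, 128.08], [-72.61, 78.16], [10.71, 143.7], [-87.88, 267.88], [4.46, 118.87], [-176.78, 176.78]. Speed limits (degrees/s): [147.25, 147.25, 180, 180, 180, 180, 180].

## Interface

Orientations are given as [roll, pitch, yaw] about the fixed x, y, z axes, in that order (R = Rz(yaw) Ry(pitch) Rx(roll)).
In Python, from bench import * gives the robot as it stands.
- The arm moves only by the tool arm_command, never from a script. Its argument "series" is a list of rows, each a list of 7 numbers: the shift along the tool's x, y, z in mm, then the turn, a rotation vector about the tool's x, y, z in degrees, then the gripper's target within -1 to 1 (fully open at 1, half-way at 0, shut at -1). A call has 1 to 10 rows; each row is the pose to reach, as a shift and turn from the pose commanded when the call began, along the tool's axes at that moment; what a row does not reach only later rows make up. A row lasts 1/12 s, in which the tool goes at most 41.7 mm and 7.16 degrees, less where a joint would pass 70% of its speed; a pose out of reach is approached as far as the arm can. A call with a gripper value outside its range is refused whole. The fingers move at their own pace and stop on an object; "squeeze" is the grip in N (left out, the last holds). Time passes only in rows, so rows that repeat a pose let the fingers close. It gives the time, the measured TCP pose, the force, the opening and the grip force at its end, in the units of the state.
- get_obs(): the state, without advancing time (a new reading comes with each control period).
- read_camera(name): name is "scene" or "top" or "wrist"; returns a dict with "pixels" (400x640x3 uint8, red, green, blue), "depth" (400x640 float32, m along the optical axis (not along the pixel's ray), 0 where there is no reading), "fov_y" (degrees; the focal length in pixels is half the picture's height over the tangent of half this angle, whatever the lens; pixels are square), "cx", "cy" (the principal point, pixels), "camera_from_world" (4x4, takes a point from world to camera coordinates). Camera axes: x right, y up, looking along -z (the intrinsics and any distortion apply to the point x, -y, -z); pixel columns grow to the right and rows downward; lengths in m; the calibration is good to about 2 mm. The wrist camera is an equidistant fisheye: a pixel r from the principal point sees the ray r / f radians off the axis. A picture is of the moment at which its call begins.
- hand_in(): hands the job in; it is judged then, once.
The state is a dict: "t": time; "joint_pos": joint angles; "qvel": joint speeds; "effort": joint torques, N m; "position": TCP position; "tcp_rot": TCP orientation; "ft_force": force on the tool from outside, world axes, zero at the start; "wrist_torque": the same for the moment, N m; "opening": opening from 0.0 (shut) to 1.0 (fully open); "finger_force": force on a finger pad.
Only numpy, scipy, OpenCV 4.12 (cv2) and the standard library are available. Lean on these libraries where they do the work, as an engineer would, in place of code of your own. Each camera call takes 0.05 s, during which the arm holds its last target. There are 200 camera calls.

## Working session

There is one attempt and no reset: what is moved stays moved. The work goes in short steps, Python scripts to look and compute and a tool call to move; the robot and the scene stay as the last step left them, time stands still between calls to the robot, and variables do not carry over. Pictures are saved under pics/ and viewed, at most 10 in all, crops included, and the job is handed in when it is done.

Besides the shell and the picture viewer there is one more tool, called after "Request:" as name(argument=value, ...), one argument or row to a line, values as JSON. arm_command: Moves the arm, as the interface text tells. Its arguments: {"type":"object","properties":{"series":{"type":"array"},"squeeze":{"type":"number"}},"required":["series"]}

```bash
mkdir -p pics; ls; python3 - <<'E'
from bench import *
import cv2,numpy as np
o=get_obs();print({k:np.round(v,3).tolist() if not isinstance(v,dict) else v for k,v in o.items()})
for n in ("scene","top"):
    c=read_camera(n);cv2.imwrite(f"pics/{n}0.png",c["pixels"][:,:,::-1]);np.savez(f"{n}0.npz",**c)
    print(n,c["fov_y"],c["cx"],c["cy"],np.round(c["camera_from_world"],3).tolist(), [k for k in c])
try: print(pinch_z)
except Exception as e: print(e)
E
```

```text
pics
{'t': 0.0, 'joint_pos': [-72.107, 33.928, 2.767, 92.24, -1.907, 54.011, -1.93], 'qvel': [-0.082, -0.025, 0.076, 0.08, 0.038, 0.039, -0.055], 'effort': [0.001, -54.868, 1.547, -19.812, 0.009, 0.009, 0.0], 'position': [0.286, 0.665, 0.23], 'tcp_rot': [-179.868, 0.008, 156.755], 'ft_force': [0.264, -0.213, -0.123], 'wrist_torque': [0.001, 0.028, -0.017], 'finger_force': 0.0, 'opening': 0.996}
scene 51.42188804089871 320.4415148051099 192.774143774619 [[-0.77, -0.638, -0.003, 0.344], [0.303, -0.371, 0.878, -0.28], [-0.561, 0.675, 0.479, -0.778], [0.0, 0.0, 0.0, 1.0]] ['pixels', 'depth', 'fov_y', 'cx', 'cy', 'camera_from_world']
top 57.681017783684794 315.05945344130055 195.56563983558868 [[0.004, -1.0, -0.03, -0.09], [0.998, 0.003, 0.062, -0.529], [-0.062, -0.03, 0.998, -1.016], [0.0, 0.0, 0.0, 1.0]] ['pixels', 'depth', 'fov_y', 'cx', 'cy', 'camera_from_world']
0.0187
```

View pics/top0.png

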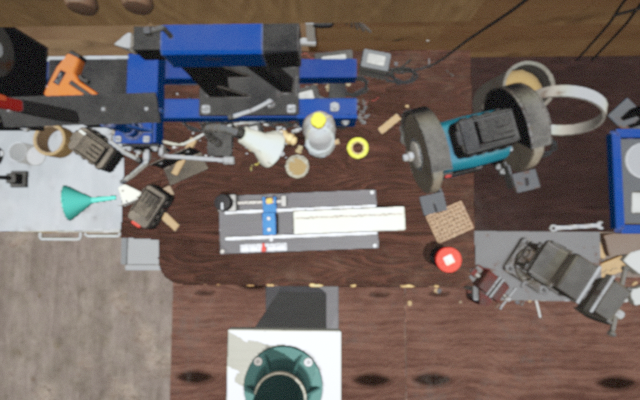

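View pics/scene0.png

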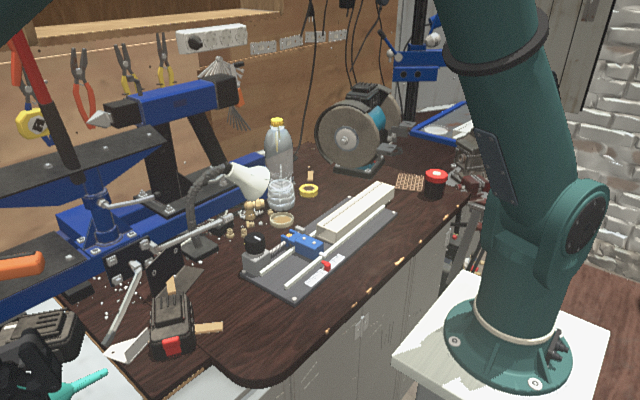

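The top view shows the jig at px (220–380, 190–252): knob at (225,202), blue stop at (269,215), red index at (265,247) and bar x 273–405. The scene view shows the gripper at lower left and nothing standing over the knob at (257,243).

```bash
cat > h.py <<'E'
import numpy as np,cv2
from scipy.spatial.transform import Rotation as R
def load(n): return dict(np.load(n))
def K(c): return 200/np.tan(np.radians(float(c["fov_y"])/2))
def cast(c,u,v,z,fish=False):
    f=K(c);x=(np.asarray(u,float)-c["cx"]);y=(np.asarray(v,float)-c["cy"])
    if fish:
        r=np.hypot(x,y)+1e-9;t=r/f;d=np.stack([x/r*np.sin(t),-y/r*np.sin(t),-np.cos(t)],-1)
    else: d=np.stack([x/f,-y/f,-np.ones_like(x)],-1)
    T=c["camera_from_world"];Rw=T[:3,:3].T;o=-Rw@T[:3,3];d=d@Rw.T
    s=(z-o[2])/d[...,2];return o+s[...,None]*d
def proj(c,P,fish=False):
    T=c["camera_from_world"];p=np.atleast_2d(P)@T[:3,:3].T+T[:3,3];x,y,z=p[:,0],-p[:,1],-p[:,2];f=K(c)
    if fish:
        r=np.hypot(x,y);k=f*np.arctan2(r,z)/(r+1e-12)
    else: k=f/z
    return np.stack([c["cx"]+k*x,c["cy"]+k*y],-1)
def blobs(m,amin=15):
    n,l,s,ce=cv2.connectedComponentsWithStats(m.astype(np.uint8));return [(s[i].tolist(),ce[i].round(1).tolist()) for i in range(1,n) if s[i,4]>=amin]
def hsv(c): return cv2.cvtColor(c["pixels"],cv2.COLOR_RGB2HSV).astype(int)
E
python3 - <<'E'
from h import *
c=load("top0.npz");H=hsv(c);h,s,v=H[...,0],H[...,1],H[...,2]
roi=np.zeros(h.shape,bool);roi[180:262,205:420]=1
for nm,m,z in (("blue",(h>95)&(h<125)&(s>120)&roi,.051),("red",((h<8)|(h>172))&(s>130)&roi,.028),("knob",(v<45)&roi,.1)):
    for b in blobs(m): print(nm,b,cast(c,*b[1],z).round(4))
px=c["pixels"].astype(int)
print("white bar",end=" ")
m=((v>190)&(s<60)&roi).astype(np.uint8);m=cv2.morphologyEx(m,cv2.MORPH_OPEN,np.ones((9,9)))
n,l,st,ce=cv2.connectedComponentsWithStats(m)
for i in range(1,n):
    r=cv2.minAreaRect(np.argwhere(l==i)[:,::-1].astype(np.float32)); b=cv2.boxPoints(r);print(st[i],cast(c,b[:,0],b[:,1],.05).round(4).tolist())
# plate: grey non brown
m=((s<70)&roi).astype(np.uint8);m=cv2.morphologyEx(m,cv2.MORPH_CLOSE,np.ones((9,9)));m=cv2.morphologyEx(m,cv2.MORPH_OPEN,np.ones((5,5)))
n,l,st,ce=cv2.connectedComponentsWithStats(m)
for i in range(1,n):
    if st[i,4]>500:
        print(st[i]);
cv2.imwrite("pics/t1.png",cv2.resize(c["pixels"][175:265,200:420,::-1],None,fx=3.6,fy=3.6,interpolation=cv2.INTER_CUBIC))
E
```

```text
blue ([263, 202, 14, 33, 336], [269.4, 218.3]) [0.4648 0.0356 0.051 ]
white bar [ 293  205  112   33 3210] [[0.4959, -0.0277, 0.05], [0.509, -0.3304, 0.05], [0.4256, -0.3328, 0.05], [0.4119, -0.0318, 0.05]]
[  214   189   193    66 10327]
```

View pics/t1.png

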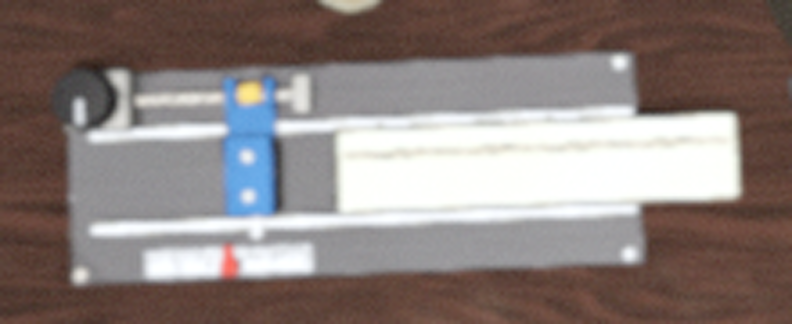

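The crop shows the knob at about (84,97), i.e. full px (223.3,201.9). The white pointer is at (256,232), i.e. (271.1,239.4), and the red index tip at (229,246), i.e. (263.6,243.3). The stop is therefore about 20 mm short.

```bash
python3 - <<'E'
from h import *
c=load("top0.npz")
k=cast(c,223.3,201.9,.1);p=cast(c,271.1,239.4,.028);i=cast(c,263.6,243.3,.028)
print("knob",k,"ptr",p,"idx",i)
cn=np.array([[69,76],[631,54],[644,263],[75,284]])/3.6+[200,175]
print(cast(c,cn[:,0],cn[:,1],.012).round(4))
d=c["depth"];u,v=223,202;print("depth z check",d[v,u]); 
from bench import get_obs
o=get_obs();Rt=R.from_euler("xyz",o["tcp_rot"],degrees=True)
for t in ([k[0],k[1],.25],):
    print("shift mm tool",1000*Rt.inv().apply(np.array(t)-o["position"]))
E
```

```text
knob [0.50724399 0.14988752 0.1       ] ptr [0.40597486 0.03366849 0.028     ] idx [0.39501055 0.054578   0.028     ]
[[ 0.5277  0.1873  0.012 ]
 [ 0.5462 -0.2591  0.012 ]
 [ 0.3827 -0.2682  0.012 ]
 [ 0.3632  0.1791  0.012 ]]
depth z check 0.9517844
shift mm tool [-406.8435522  -386.3729478   -18.91728303]
```

```bash
cat > sh.py <<'E'
import sys
from h import *
from bench import get_obs
# target x y z(TCP) -> tool shift mm ; optional yaw -> rz
o=get_obs();Rt=R.from_euler("xyz",o["tcp_rot"],degrees=True);a=[float(x) for x in sys.argv[1:]]
for k in range(0,len(a),3): print(a[k:k+3],(1000*Rt.inv().apply(np.array(a[k:k+3])-o["position"])).round(1))
E
python3 sh.py .34 .35 .28 .45 .15 .28
```

```text
[0.34, 0.35, 0.28] [-174.2 -268.6  -49.2]
[0.45, 0.15, 0.28] [-354.2 -408.9  -48.9]
```

Request:
arm_command(
  series=[
    [-35,-54,-20,0,0,0,1],
    [-70,-108,-35,0,0,0,1],
    [-105,-160,-49,0,0,0,1],
    [-140,-215,-49,0,0,0,1],
    [-174,-268,-49,0,0,0,1],
    [-220,-304,-49,0,0,0,1],
    [-265,-339,-49,0,0,0,1],
    [-310,-374,-49,0,0,0,1],
    [-354,-409,-49,0,0,0,1],
    [-354,-409,-49,0,0,0,1],
  ],
)

```text
t: 0.93
position: [0.3962, 0.2696, 0.2778]
tcp_rot: [-180.0, -0.0, 156.8]
ft_force: [0.4, 0.0, 0.9]
opening: 1.004
finger_force: 0.0
```

```bash
python3 - <<'E'
from bench import *
from h import *
o=get_obs();print(o["t"],o["position"],o["tcp_rot"],np.round(o["joint_pos"],1),o["ft_force"])
c=read_camera("wrist");cv2.imwrite("pics/w0.png",c["pixels"][:,:,::-1]);np.savez("w0.npz",**c);print(c["fov_y"],-c["camera_from_world"][:3,:3].T@c["camera_from_world"][:3,3])
E
```

```text
0.9333 [0.39623387 0.2695578  0.27783426] [-1.79992227e+02 -7.51955072e-03  1.56785563e+02] [-46.1  12.7   7.7 120.5  -2.3  47.   29.8] [0.38271327 0.03739789 0.87019775]
65.70646984690485 [0.31867607 0.30182319 0.41968887]
```

View pics/w0.png

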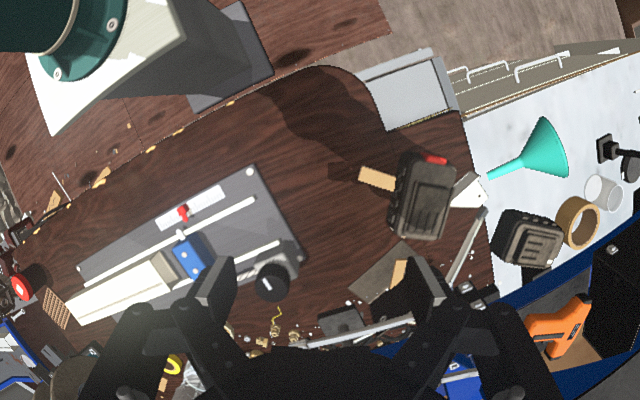

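The wrist view shows the knob at about (272,282), the pointer and index near (182,222), and the path to the knob clear. I'll go above the knob, turning anticlockwise first to gain wrist range.

```bash
python3 sh.py .507 .150 .2
```

```text
[0.507, 0.15, 0.2] [-142.1  -56.5   78.6]
```

Request:
arm_command(
  series=[
    [-20,-8,10,0,0,-7,1],
    [-40,-16,20,0,0,-14,1],
    [-60,-24,30,0,0,-21,1],
    [-80,-32,40,0,0,-28,1],
    [-100,-40,50,0,0,-35,1],
    [-120,-48,60,0,0,-42,1],
    [-142,-56,70,0,0,-50,1],
    [-142,-56,78,0,0,-50,1],
    [-142,-56,78,0,0,-50,1],
    [-142,-56,78,0,0,-50,1],
  ],
)

```text
t: 1.82
position: [0.5037, 0.1645, 0.1992]
tcp_rot: [180.0, -0.1, -153.3]
ft_force: [0.3, 0.1, 0.3]
opening: 1.002
finger_force: 0.0
```

```bash
python3 - <<'E'
from bench import *
from h import *
o=get_obs();print(o["t"],o["position"],o["tcp_rot"],np.round(o["joint_pos"],1),o["ft_force"])
c=read_camera("wrist");cv2.imwrite("pics/w1.png",c["pixels"][:,:,::-1]);np.savez("w1.npz",**c)
print(proj(c,[[.507,.15,.1],[.406,.0337,.028],[.395,.0546,.028]],True))
E
```

```text
1.8167 [0.50365801 0.16445397 0.19924062] [ 1.79959042e+02 -1.15556927e-01 -1.53316541e+02] [-22.4  22.5  -0.7 118.9   0.4  38.8  93.3] [0.28867318 0.07394927 0.28139327]
[[302.47331826 196.93204971]
 [247.06457541  39.53070023]
 [270.15085307  37.58275461]]
```

View pics/w1.png

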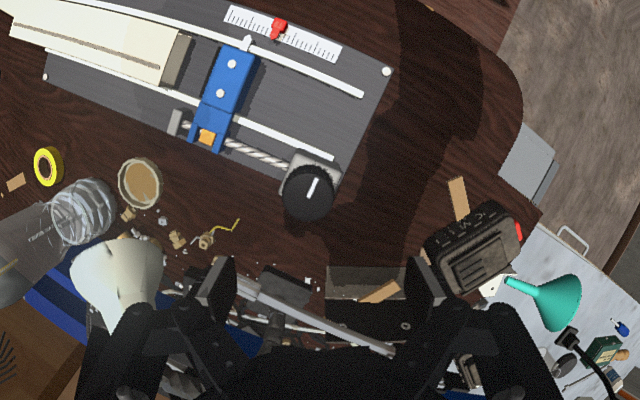

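The knob shows at about (309,192) with a white mark, the pointer tip at about (247,40), and the red index tip at about (276,37).

```bash
python3 - <<'E'
from h import *
c=load("w1.npz");H=hsv(c);h,s,v=H[...,0],H[...,1],H[...,2]
g=cv2.cvtColor(c["pixels"],cv2.COLOR_RGB2GRAY)[150:235,270:350]
C=cv2.HoughCircles(cv2.resize(g,None,fx=4,fy=4,interpolation=cv2.INTER_CUBIC),cv2.HOUGH_GRADIENT,1,20,param1=100,param2=15,minRadius=88,maxRadius=136)
if C is not None:
    for q in C[0][:4]:
        u,w=q[0]/4+270,q[1]/4+150;print("hough",u,w,q[2]/4,cast(c,u,w,.1,True).round(4),"r mm",1000*np.linalg.norm(cast(c,u+q[2]/4,w,.1,True)-cast(c,u,w,.1,True)))
m=np.zeros(h.shape,bool);m[150:235,270:350]=1;m&=(v<60)
for b in blobs(m,100): print("dark",b)
m=np.zeros(h.shape,bool);m[150:235,270:350]=1;m&=(v>150)&(s<60)
print(blobs(m,8))
d=c["depth"]
T=c["camera_from_world"];Rw=T[:3,:3].T;ys,xs=np.mgrid[150:235,270:350]
# depth -> points of top
x=xs-c["cx"];y=ys-c["cy"];r=np.hypot(x,y)+1e-9;t=r/K(c)
D=np.stack([x/r*np.tan(t),-y/r*np.tan(t),-np.ones_like(t)],-1)*d[150:235,270:350,None]
P=(D-T[:3,3])@Rw.T;top=P[(P[...,2]>.095)&(P[...,2]<.108)]
print(len(top),top.min(0),top.max(0),top.mean(0)); (a,b2),rr=cv2.minEnclosingCircle(top[:,:2].astype(np.float32));print(a,b2,rr)
E
```

```text
hough 309.625 190.875 26.425 [0.4997 0.153  0.1   ] r mm 21.579394932295642
hough 307.875 195.875 30.825 [0.5042 0.1536 0.1   ] r mm 25.312009063144604
hough 308.375 185.875 25.325 [0.4963 0.1502 0.1   ] r mm 20.573818330637692
hough 303.375 192.375 30.825 [0.5031 0.149  0.1   ] r mm 25.215341965825203
dark ([270, 165, 80, 70, 3723], [312.1, 206.5])
[([306, 150, 28, 11, 141], [322.0, 154.1]), ([286, 154, 54, 29, 329], [311.1, 166.2]), ([270, 157, 18, 13, 110], [278.0, 163.2]), ([307, 178, 12, 20, 91], [312.2, 187.3])]
2013 [0.48407567 0.13175259 0.09500145] [0.52739547 0.17537266 0.10162345] [0.5047933  0.15342104 0.09899829]
0.5056793093681335 0.15323016047477722 0.022369831800460815
```

```bash
python3 sh.py .5055 .1533 .13 .5055 .1533 .072; python3 - <<'E'
from h import *
c=load("w1.npz");p=cast(c,247,41,.028,True);i=cast(c,276,38,.028,True);j=np.array([-np.sin(np.radians(2.4)),np.cos(np.radians(2.4)),0]);print(p,i,1000*(i-p)@j)
E
```

```text
[0.5055, 0.1533, 0.13] [  3.7 -11.4  69.8]
[0.5055, 0.1533, 0.072] [  3.7 -11.4 127.8]
[0.40742335 0.03434503 0.028     ] [0.39302975 0.06020102 0.028     ] 26.43604656865169
```

Request:
arm_command(
  series=[
    [4,-11,23,0,0,0,1],
    [4,-11,46,0,0,0,1],
    [4,-11,69,0,0,0,1],
    [4,-11,92,0,0,0,1],
    [4,-11,112,0,0,0,1],
    [4,-11,128,0,0,0,1],
    [4,-11,128,0,0,0,1],
    [4,-11,128,0,0,0,-1],
    [4,-11,128,0,0,0,-1],
    [4,-11,128,0,0,0,-1],
  ],
  squeeze=60,
)

```text
t: 2.7
position: [0.5068, 0.1534, 0.0733]
tcp_rot: [-180.0, 0.2, -153.2]
ft_force: [0.8, 0.0, 0.8]
opening: 0.603
finger_force: 0.0
```

Request:
arm_command(
  series=[
    [0,0,0,0,0,0,-1],
    [0,0,0,0,0,0,-1],
    [0,0,0,0,0,0,-1],
    [0,0,0,0,0,0,-1],
  ],
)

```text
t: 3.03
position: [0.5065, 0.1539, 0.0736]
tcp_rot: [180.0, 0.2, -153.2]
ft_force: [-2.7, 2.0, 6.6]
opening: 0.496
finger_force: 60.0
```

```bash
cat > look.py <<'E'
import sys
from bench import *
from h import *
o=get_obs();print(o["t"],o["position"].round(4) if hasattr(o["position"],"round") else o["position"],np.round(o["tcp_rot"],2),"j",np.round(o["joint_pos"],1),"F",np.round(o["ft_force"],2),np.round(o["wrist_torque"],2),o["opening"],o["finger_force"])
n=sys.argv[1];c=read_camera("wrist");np.savez(n+".npz",**c)
P=proj(c,[[.406,.035,.028],[.394,.058,.028]],True);print("expect ptr,idx px",P.round(0).tolist())
j=np.array([-np.sin(np.radians(2.4)),np.cos(np.radians(2.4)),0])
H=hsv(c);m=((H[...,0]<8)|(H[...,0]>172))&(H[...,1]>130)
for b in blobs(m,20):
    q=cast(c,*b[1],.028,True)
    if np.hypot(q[0]-.39,q[1]-.058)<.04: print("red",b,q)
a=P.mean(0).astype(int);x0,y0=max(a[0]-60,0),max(a[1]-45,0);print("crop origin",x0,y0)
cv2.imwrite(f"pics/{n}.png",cv2.resize(c["pixels"][y0:y0+90,x0:x0+120,::-1],None,fx=6,fy=6,interpolation=cv2.INTER_CUBIC))
E
python3 look.py g0
```

```text
3.0333 [0.5065 0.1539 0.0736] [ 1.7995e+02  1.5000e-01 -1.5322e+02] j [-21.3  34.   -0.6 123.5   0.8  22.4  94.2] F [-2.74  1.96  6.65] [0.28 0.32 0.  ] 0.4963310960766873 60.018433928489685
expect ptr,idx px [[220.0, 8.0], [262.0, 3.0]]
red ([255, 0, 13, 7, 61], [260.8, 2.2]) [0.39341114 0.05720367 0.028     ]
crop origin 180 0
```

Request:
arm_command(
  series=[
    [0,0,0,0,0,7,-1],
    [0,0,0,0,0,14,-1],
    [0,0,0,0,0,21,-1],
    [0,0,0,0,0,28,-1],
    [0,0,0,0,0,35,-1],
    [0,0,0,0,0,42,-1],
    [0,0,0,0,0,49,-1],
    [0,0,0,0,0,56,-1],
    [0,0,0,0,0,63,-1],
    [0,0,0,0,0,70,-1],
  ],
)

```text
t: 3.92
position: [0.5067, 0.1554, 0.0737]
tcp_rot: [179.8, -0.1, 136.7]
ft_force: [-0.9, 4.7, 5.4]
opening: 0.496
finger_force: 60.2
```

```bash
python3 look.py g1;python3 - <<'E'
from h import *
c=load("g1.npz");cv2.imwrite("pics/g1f.png",c["pixels"][:,:,::-1])
E
```

```text
3.9167 [0.5067 0.1554 0.0737] [ 1.7976e+02 -8.0000e-02  1.3666e+02] j [-34.1  35.3  16.8 124.  -25.1  23.7  49.6] F [-0.89  4.72  5.42] [0.53 0.45 0.37] 0.4961482357001381 60.157490372657776
expect ptr,idx px [[121.0, 234.0], [123.0, 204.0]]
red ([101, 181, 23, 27, 298], [111.8, 193.9]) [0.38141714 0.056755   0.028     ]
crop origin 62 174
```

View pics/g1f.png

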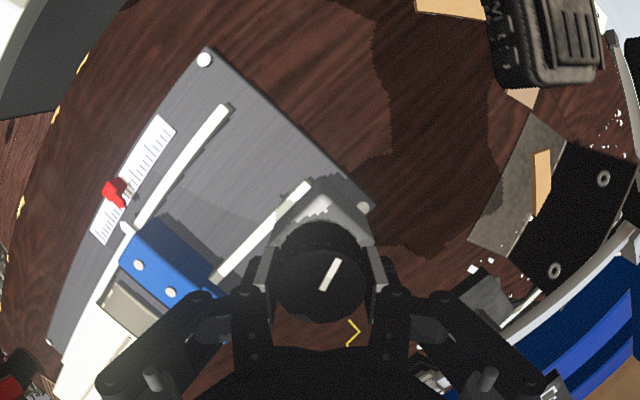

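The picture shows the grip holding the knob turned. The pointer tip is at about (125,227) and the red tip at about (127,208), so the stop has moved with a gap still to close.

```bash
cat > gap.py <<'E'
# gap between white pointer tip and red tip along jig y, from masks in a wrist picture
import sys
from h import *
def gap(n,yaw=2.4,show=True):
    c=load(n+".npz");H=hsv(c);ys,xs=np.mgrid[0:400,0:640]
    W=cast(c,xs,ys,.028,True);t=np.radians(yaw)
    ex=np.array([np.cos(t),np.sin(t),0]);ey=np.array([-np.sin(t),np.cos(t),0])
    X=W@ex;Y=W@ey;I=np.array([.394,.058,.028])
    red=((H[...,0]<8)|(H[...,0]>172))&(H[...,1]>130)&(np.hypot(W[...,0]-.39,W[...,1]-.058)<.04)
    xr,yr=X[red],Y[red];k=xr>np.percentile(xr,96);idx=np.array([xr[k].max(),yr[k].mean()])
    # pointer: bright unsaturated near red tip
    box=(X>idx[0]+.001)&(X<idx[0]+.02)&(abs(Y-idx[1])<.045)
    w=(H[...,2]>170)&(H[...,1]<50)&box
    if show:
        print("idx tip (along x,y)",idx.round(4),"n",red.sum())
        n_,l,s,ce=cv2.connectedComponentsWithStats(w.astype(np.uint8))
        for i in range(1,n_):
            if s[i,4]<6: continue
            a=l==i;xx,yy=X[a],Y[a];q=xx<=np.percentile(xx,15);print(s[i],"tip x %.4f y %.4f  gap mm %.1f  ysp %.1f"%(xx.min(),yy[q].mean(),1000*(idx[1]-yy[q].mean()),1000*np.ptp(yy)))
if __name__=="__main__": gap(sys.argv[1])
E
for n in w1 g1; do python3 gap.py $n; done
```

```text
idx tip (along x,y) [0.398  0.0404] n 272
[225  35  83  39 699] tip x 0.4016 y 0.0284  gap mm 11.9  ysp 89.9
idx tip (along x,y) [0.3966 0.0404] n 298
[126 164  27  42  94] tip x 0.3976 y 0.0655  gap mm -25.1  ysp 42.0
[133 176  38  53 491] tip x 0.4100 y 0.0611  gap mm -20.7  ysp 51.3
[104 207  21  38  76] tip x 0.3976 y 0.0167  gap mm 23.7  ysp 44.5
[115 221  21  37 305] tip x 0.4004 y 0.0262  gap mm 14.2  ysp 34.6
```

Request:
arm_command(
  series=[
    [0,0,0,0,0,7,-1],
    [0,0,0,0,0,14,-1],
    [0,0,0,0,0,21,-1],
    [0,0,0,0,0,28,-1],
    [0,0,0,0,0,35,-1],
    [0,0,0,0,0,42,-1],
    [0,0,0,0,0,49,-1],
    [0,0,0,0,0,56,-1],
    [0,0,0,0,0,63,-1],
    [0,0,0,0,0,70,-1],
  ],
)

```text
t: 4.8
position: [0.5083, 0.1559, 0.0737]
tcp_rot: [179.9, -0.4, 66.7]
ft_force: [0.7, 3.7, 4.5]
opening: 0.495
finger_force: 60.6
```

Request:
arm_command(
  series=[
    [0,0,0,0,0,7,-1],
    [0,0,0,0,0,14,-1],
    [0,0,0,0,0,21,-1],
    [0,0,0,0,0,28,-1],
    [0,0,0,0,0,35,-1],
    [0,0,0,0,0,42,-1],
    [0,0,0,0,0,42,-1],
  ],
)

```text
t: 5.38
position: [0.509, 0.1551, 0.0737]
tcp_rot: [-179.9, -0.4, 24.6]
ft_force: [1.6, 3.4, 6.0]
opening: 0.501
finger_force: 60.9
```

```bash
python3 look.py g2; python3 gap.py g2; python3 - <<'E'
from bench import *
from h import *
for n in("top","scene"):
    c=read_camera(n);np.savez(n+"2.npz",**c)
    P=proj(c,[[.406,.045,.028],[.394,.058,.028]]);print(P)
    a=P.mean(0).astype(int);print(a[0]-33,a[1]-25);cr=c["pixels"][a[1]-25:a[1]+25,a[0]-33:a[0]+33,::-1]
    cv2.imwrite(f"pics/{n}2.png",cv2.resize(cr,None,fx=6,fy=6,interpolation=cv2.INTER_CUBIC))
w=load("g2.npz")["pixels"][:,:,::-1]
A=cv2.imread("pics/top2.png");B=cv2.imread("pics/scene2.png")
cv2.imwrite("pics/m2.png",np.hstack([A,B]))
cv2.imwrite("pics/g2f.png",w)
E
```

```text
5.3833 [0.509  0.1551 0.0737] [-179.91   -0.38   24.58] j [-53.2  44.   46.4 124.6 -58.1  36.5 -29.5] F [1.6  3.41 5.98] [ 0.55 -0.24 -0.27] 0.5009767749252876 60.86072087287903
expect ptr,idx px [[393.0, 366.0], [365.0, 368.0]]
crop origin 319 321
[[267.06259396 239.3658801 ]
 [262.37627217 243.65597126]]
231 216
[[321.59623089 257.12417422]
 [322.03369225 261.89333641]]
288 234Traceback (most recent call last):
  File "gap.py", line 20, in <module>
    if __name__=="__main__": gap(sys.argv[1])
                             ~~~^^^^^^^^^^^^^
  File "gap.py", line 10, in gap
    xr,yr=X[red],Y[red];k=xr>np.percentile(xr,96);idx=np.array([xr[k].max(),yr[k].mean()])
                             ~~~~~~~~~~~~~^^^^^^^
    return _quantile_unchecked(
        a, q, axis, out, overwrite_input, method, keepdims, weights)
    return _ureduce(a,
                    func=_quantile_ureduce_func,
    ...<5 lines>...
                    overwrite_input=overwrite_input,
                    method=method)
    r = func(a, **kwargs)
    result = _quantile(arr,
                       quantiles=q,
    ...<2 lines>...
                       out=out,
                       weights=wgt)
    slices_having_nans = np.isnan(arr[-1, ...])
                                  ~~~^^^^^^^^^
IndexError: index -1 is out of bounds for axis 0 with size 0
```

View pics/m2.png

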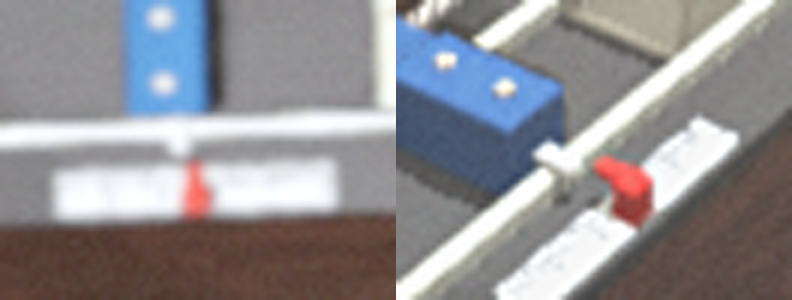

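The pointer at (178,143) is now past the red tip at (195,165) by about 2.8 px, roughly 7 mm. Next I wind back through the play, stopping a little short.

Request:
arm_command(
  series=[
    [0,0,0,0,0,-7,-1],
    [0,0,0,0,0,-14,-1],
    [0,0,0,0,0,-21,-1],
    [0,0,0,0,0,-28,-1],
    [0,0,0,0,0,-35,-1],
    [0,0,0,0,0,-42,-1],
    [0,0,0,0,0,-49,-1],
    [0,0,0,0,0,-56,-1],
    [0,0,0,0,0,-60,-1],
    [0,0,0,0,0,-60,-1],
  ],
)

```text
t: 6.37
position: [0.5078, 0.156, 0.0737]
tcp_rot: [179.9, -0.4, 85.0]
ft_force: [1.2, 4.2, 6.4]
opening: 0.496
finger_force: 61.3
```

```bash
cat > mont.py <<'E'
import sys
from bench import *
from h import *
o=get_obs();print(o["t"],np.round(o["position"],4),np.round(o["tcp_rot"],2),"j",np.round(o["joint_pos"],1),"F",np.round(o["ft_force"],2),np.round(o["wrist_torque"],2))
t=sys.argv[1];im=[]
for n in("top","scene","wrist"):
    c=read_camera(n);np.savez(f"{n}_{t}.npz",**c);P=proj(c,[[.400,.052,.028]],n=="wrist")[0].astype(int)
    x=int(np.clip(P[0]-22,0,596));y=int(np.clip(P[1]-25,0,350));print(n,"origin",x,y,"scale 6")
    im.append(cv2.resize(c["pixels"][y:y+50,x:x+44,::-1],None,fx=6,fy=6,interpolation=cv2.INTER_CUBIC))
cv2.imwrite(f"pics/m_{t}.png",np.hstack(im))
E
python3 mont.py 3
```

```text
6.3667 [0.5078 0.156  0.0737] [179.86  -0.38  84.99] j [-43.5  38.2  30.6 124.3 -42.9  28.1  15.7] F [1.19 4.18 6.37] [0.88 0.09 0.28]
top origin 242 216 scale 6
scene origin 299 234 scale 6
wrist origin 187 315 scale 6
```

View pics/m_3.png

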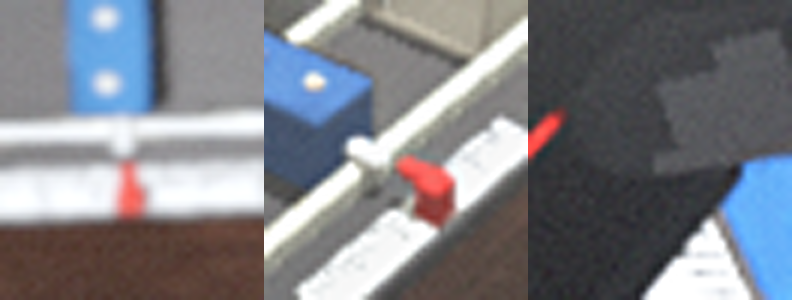

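The top crop shows the pointer at (122,148) and the red tip at (128,165), so the pointer is still about 2 mm past. I'll let go and look from close above.

Request:
arm_command(
  series=[
    [0,0,0,0,0,0,1],
    [0,0,0,0,0,0,1],
    [0,0,0,0,0,0,1],
    [0,0,0,0,0,0,1],
    [0,0,-30,0,0,0,1],
    [0,0,-62,0,0,0,1],
    [-38,-18,-62,0,0,0,1],
    [-76,-36,-62,0,0,0,1],
    [-114,-54,-62,0,0,0,1],
    [-152,-72,-62,0,0,0,1],
  ],
)

```text
t: 7.35
position: [0.4199, 0.0078, 0.134]
tcp_rot: [180.0, 0.0, 84.8]
ft_force: [1.2, -1.2, 0.1]
opening: 1.002
finger_force: 0.0
```

Request:
arm_command(
  series=[
    [-38,-18,0,0,0,0,1],
    [-43,-19,20,0,0,0,1],
    [-43,-19,42,0,0,0,1],
    [-43,-19,42,0,0,0,1],
    [-43,-19,42,0,0,0,1],
  ],
)

```text
t: 7.77
position: [0.3975, -0.0324, 0.0915]
tcp_rot: [-179.9, -0.0, 84.7]
ft_force: [0.1, 0.5, -0.1]
opening: 1.001
finger_force: 0.0
```

```bash
cat > close.py <<'E'
import sys
from bench import *
from h import *
o=get_obs();print(o["t"],np.round(o["position"],4),np.round(o["tcp_rot"],2),"j",np.round(o["joint_pos"],1),"F",np.round(o["ft_force"],2))
n=sys.argv[1];c=read_camera("wrist");np.savez(n+".npz",**c)
# rectify onto z=.028 plane, 0.1 mm px -> 6 px/mm*... : cols = world y decreasing, rows = world x decreasing
s=.0001;xx=np.arange(.43,.375,-s);yy=np.arange(.095,.015,-s);Y,X=np.meshgrid(yy,xx)
p=proj(c,np.stack([X.ravel(),Y.ravel(),np.full(X.size,.028)],-1),True).reshape(*X.shape,2).astype(np.float32)
r=cv2.remap(c["pixels"],p[...,0],p[...,1],cv2.INTER_CUBIC);cv2.imwrite(f"pics/{n}.png",r[:,:,::-1]);print(r.shape,p[0,0],p[-1,-1])
E
python3 close.py c3
```

```text
7.7667 [ 0.3975 -0.0324  0.0915] [-179.86   -0.     84.66] j [-21.2  29.7  25.9 139.6 -43.7  18.3  38.6] F [ 0.15  0.5  -0.08]
(550, 800, 3) [353.9671    26.439503] [282.74265 151.93524]
```

View pics/c3.png

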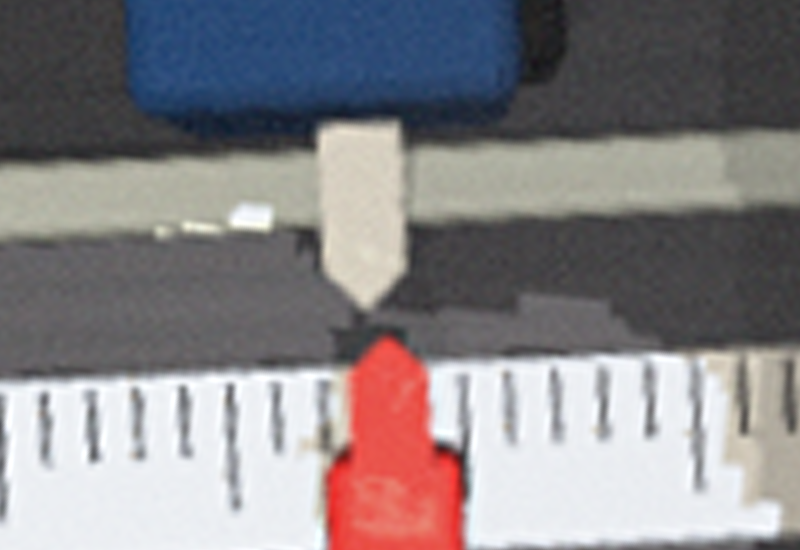

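The pointer tip is at (364,308) and the red tip at (387,337), at 0.1 mm per px. Allowing for the 2.5° jig yaw, the pointer is 2.2 mm past, so it needs another 12.4° anticlockwise. I'll regrip.

Request:
arm_command(
  series=[
    [0,0,-42,0,0,0,1],
    [0,0,-42,0,0,0,1],
    [38,18,-42,0,0,0,1],
    [76,36,-42,0,0,0,1],
    [114,54,-42,0,0,0,1],
    [152,72,-42,0,0,0,1],
    [190,90,-42,0,0,0,1],
    [195,91,-42,0,0,0,1],
    [195,91,-42,0,0,0,1],
    [195,91,-42,0,0,0,1],
  ],
)

```text
t: 8.65
position: [0.5064, 0.1542, 0.1344]
tcp_rot: [180.0, 0.0, 84.9]
ft_force: [-0.3, -0.8, 0.3]
opening: 1.004
finger_force: 0.0
```

```bash
python3 sh.py .508 .1555 .0737
```

```text
[0.508, 0.1555, 0.0737] [ 1.5  1.5 60.7]
```

Request:
arm_command(
  series=[
    [0,0,30,0,0,0,1],
    [0,0,50,0,0,0,1],
    [0,0,61,0,0,0,1],
    [0,0,61,0,0,0,1],
    [0,0,61,0,0,0,-1],
    [0,0,61,0,0,0,-1],
    [0,0,61,0,0,0,-1],
    [0,0,61,0,0,0,-1],
    [0,0,61,0,0,0,-1],
    [0,0,61,0,0,0,-1],
  ],
)

```text
t: 9.48
position: [0.5076, 0.1537, 0.0742]
tcp_rot: [179.9, -0.1, 84.7]
ft_force: [-0.9, -1.1, 6.4]
opening: 0.495
finger_force: 60.1
```

Request:
arm_command(
  series=[
    [0,0,0,0,0,0,-1],
    [0,0,0,0,0,-3,-1],
    [0,0,0,0,0,-6,-1],
    [0,0,0,0,0,-9,-1],
    [0,0,0,0,0,-12,-1],
    [0,0,0,0,0,-12,-1],
    [0,0,0,0,0,-12,-1],
    [0,0,0,0,0,-12,-1],
  ],
)

```text
t: 10.15
position: [0.5078, 0.1537, 0.0742]
tcp_rot: [179.9, -0.0, 96.8]
ft_force: [-0.8, -1.0, 8.3]
opening: 0.498
finger_force: 60.9
```

Request:
arm_command(
  series=[
    [0,0,0,0,0,0,1],
    [0,0,0,0,0,0,1],
    [0,0,0,0,0,0,1],
    [0,0,0,0,0,0,1],
    [0,0,-30,0,0,0,1],
    [0,0,-62,0,0,0,1],
    [-38,-18,-62,0,0,0,1],
    [-76,-36,-62,0,0,0,1],
    [-114,-54,-62,0,0,0,1],
    [-152,-72,-62,0,0,0,1],
  ],
)

```text
t: 10.98
position: [0.453, -0.005, 0.1351]
tcp_rot: [180.0, 0.0, 96.9]
ft_force: [0.3, -0.7, 0.2]
opening: 1.003
finger_force: 0.0
```

Request:
arm_command(
  series=[
    [-38,-18,0,0,0,0,1],
    [-38,-18,20,0,0,0,1],
    [-38,-18,42,0,0,0,1],
    [-38,-18,42,0,0,0,1],
    [-38,-18,42,0,0,0,1],
  ],
)

```text
t: 11.4
position: [0.4395, -0.044, 0.0924]
tcp_rot: [-179.9, -0.0, 96.7]
ft_force: [0.1, 1.1, 0.0]
opening: 1.003
finger_force: 0.0
```

```bash
python3 close.py c4
```

```text
11.4 [ 0.4395 -0.044   0.0924] [-1.7987e+02 -4.0000e-02  9.6710e+01] j [-19.8  31.3  26.5 134.4 -38.8  21.7  46.8] F [0.08 1.07 0.03]
(550, 800, 3) [332.91812   13.619068] [238.25522 122.7697 ]
```

View pics/c4.png

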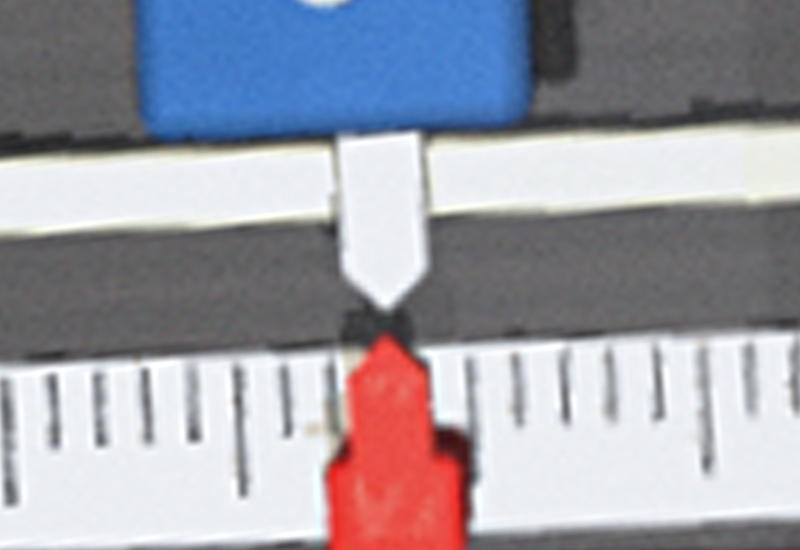

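The pointer tip is at (387,308) and the red tip at (387,334), which is aligned to about 0.1 mm. The stop is set and the knob released. Next I shut the gripper and go behind the bar's far end.

```bash
python3 sh.py .4665 -.38 .135; python3 - <<'E'
from h import *
c=load("top0.npz");print(cast(c,405.5,218.3,.05),"tub",cast(c,448,260,.079),cast(c,[433.,450],[203.,222],.02))
E
```

```text
[0.4665, -0.38, 0.135] [-336.9  -13.5  -42.1]
[ 0.4664414  -0.33509353  0.05      ] tub [ 0.35842328 -0.43760589  0.079     ] [[ 0.50950081 -0.41841442  0.02      ]
 [ 0.45673293 -0.46445787  0.02      ]]
```

Request:
arm_command(
  series=[
    [0,0,-42,0,0,0,-1],
    [-36,-1,-42,0,0,4.3,-1],
    [-72,-3,-42,0,0,4.3,-1],
    [-108,-4,-42,0,0,4.3,-1],
    [-144,-6,-42,0,0,4.3,-1],
    [-180,-7,-42,0,0,4.3,-1],
    [-216,-8,-42,0,0,4.3,-1],
    [-252,-10,-42,0,0,4.3,-1],
    [-288,-11,-42,0,0,4.3,-1],
    [-319,-13,-42,0,0,4.3,-1],
  ],
)

```text
t: 12.28
position: [0.4658, -0.3647, 0.1364]
tcp_rot: [179.9, 0.1, 92.5]
ft_force: [0.0, -0.0, -0.0]
opening: 0.0
finger_force: 0.0
```

```bash
python3 - <<'E'
from bench import *
from h import *
o=get_obs();print(o["t"],np.round(o["position"],4),np.round(o["tcp_rot"],2),"j",np.round(o["joint_pos"],1),"F",np.round(o["ft_force"],2),o["opening"])
c=read_camera("wrist");np.savez("p0.npz",**c)
t=read_camera("top");np.savez("topp0.npz",**t)
E
python3 sh.py .4665 -.362 .135
python3 - <<'E'
from h import *
c=load("p0.npz");cv2.imwrite("pics/p0.png",c["pixels"][:,:,::-1])
E
```

```text
12.2833 [ 0.4658 -0.3647  0.1364] [1.7992e+02 1.5000e-01 9.2500e+01] j [ 10.7  35.5  33.  115.  -30.8  38.1  66.2] F [ 0.   -0.01 -0.04] 0.00032389035833353533
[0.4665, -0.362, 0.135] [7.5 1.4 2.3]
```

View pics/p0.png

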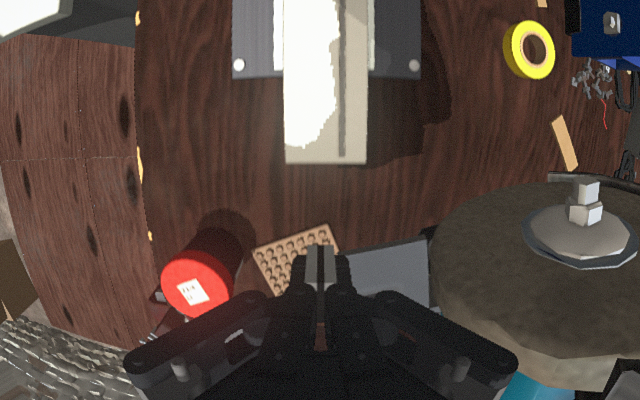

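The bar's far end is at row 163, columns 285–368. The shut fingertips at (320,250) point at the gap behind it, and the tub at (195,285) is well clear.

```bash
python3 - <<'E'
from h import *
c=load("p0.npz");print(cast(c,[285.,326,368],[163.]*3,.05,True))
E
python3 sh.py .4655 -.362 .030
```

```text
[[ 0.43657785 -0.33337096  0.05      ]
 [ 0.4675266  -0.33215936  0.05      ]
 [ 0.49938671 -0.33058272  0.05      ]]
[0.4655, -0.362, 0.03] [8.500e+00 1.000e-01 1.073e+02]
```

Request:
arm_command(
  series=[
    [2,1.5,40,0,0,0,-1],
    [2,1.5,80,0,0,0,-1],
    [2,1.5,106,0,0,0,-1],
    [2,1.5,106,0,0,0,-1],
    [10,1.5,106,0,0,0,-1],
    [16,1.5,106,0,0,0,-1],
    [22,1.5,106,0,0,0,-1],
    [28,1.5,106,0,0,0,-1],
    [34,1.5,106,0,0,0,-1],
    [34,1.5,106,0,0,0,-1],
  ],
)

```text
t: 13.22
position: [0.4661, -0.328, 0.0303]
tcp_rot: [179.8, 0.1, 92.5]
ft_force: [-0.2, -1.2, 0.7]
opening: -0.001
finger_force: 0.8
```

```bash
cat > bar.py <<'E'
import sys
from bench import *
from h import *
o=get_obs();print(o["t"],np.round(o["position"],4),np.round(o["tcp_rot"],2),"F",np.round(o["ft_force"],2))
c=read_camera("top");np.savez("topb.npz",**c);w=read_camera("wrist");np.savez("wb.npz",**w)
p=w["pixels"];cv2.imwrite(f"pics/{sys.argv[1]}.png",p[:,:,::-1])
E
python3 bar.py b0
```

```text
13.2167 [ 0.4661 -0.328   0.0303] [1.7985e+02 1.1000e-01 9.2510e+01] F [-0.19 -1.16  0.73]
```

Request:
arm_command(
  series=[
    [5,0,0,0,0,0,-1],
    [10,0,0,0,0,0,-1],
    [15,0,0,0,0,0,-1],
    [20,0,0,0,0,0,-1],
    [25,0,0,0,0,0,-1],
    [30,0,0,0,0,0,-1],
    [34,0,0,0,0,0,-1],
    [37,0,0,0,0,0,-1],
    [39,0,0,0,0,0,-1],
    [40,0,0,0,0,0,-1],
  ],
)

```text
t: 14.15
position: [0.463, -0.2877, 0.0287]
tcp_rot: [-180.0, -0.0, 92.5]
ft_force: [1.1, -3.5, 3.5]
opening: 0.005
finger_force: 1.7
```

```bash
python3 bar.py b1; python3 - <<'E'
from h import *
c=load("topb.npz");H=hsv(c);T=np.radians(2.45)
# profile along the channel's centre at z=.05: from bar to stop; brightness & blue
ey=np.array([-np.sin(T),np.cos(T)]);ex=np.array([np.cos(T),np.sin(T)]);o=np.array([.4518,-.0253])
for n,f in(("topb.npz",False),("wb.npz",True)):
    c=load(n)
    for y in np.arange(-.02,.09,.003):
        q=np.array([[*(o+ey*y+ex*x),.05] for x in np.arange(-.02,.021,.004)])
        p=proj(c,q,f);
        px=[c["pixels"][int(round(b)),int(round(a))] for a,b in p if 0<=a<639.4 and 0<=b<399.4]
        print(round(y*1000),np.median(px,0).astype(int).tolist() if px else None,end="; ")
    print()
E
```

```text
14.15 [ 0.463  -0.2877  0.0287] [-1.7998e+02 -3.0000e-02  9.2470e+01] F [ 1.1  -3.53  3.49]
-20 [211, 205, 192]; -17 [205, 199, 187]; -14 [204, 198, 185]; -11 [200, 194, 181]; -8 [195, 197, 183]; -5 [189, 182, 170]; -2 [187, 181, 170]; 1 [184, 182, 169]; 4 [141, 147, 144]; 7 [98, 113, 109]; 10 [73, 109, 108]; 13 [68, 100, 98]; 16 [70, 106, 101]; 19 [70, 103, 101]; 22 [66, 100, 98]; 25 [71, 106, 102]; 28 [70, 107, 105]; 31 [73, 110, 106]; 34 [75, 111, 107]; 37 [73, 111, 107]; 40 [78, 113, 107]; 43 [82, 115, 110]; 46 [81, 119, 115]; 49 [83, 120, 115]; 52 [85, 108, 105]; 55 [80, 111, 105]; 58 [69, 104, 98]; 61 [68, 98, 93]; 64 [58, 85, 89]; 67 [54, 86, 114]; 70 [63, 101, 141]; 73 [70, 112, 163]; 76 [69, 118, 168]; 79 [73, 118, 168]; 82 [88, 125, 171]; 85 [101, 135, 171]; 88 [102, 132, 172]; 
-20 None; -17 None; -14 None; -11 None; -8 None; -5 None; -2 None; 1 None; 4 None; 7 None; 10 None; 13 None; 16 None; 19 None; 22 None; 25 None; 28 None; 31 None; 34 None; 37 None; 40 None; 43 None; 46 None; 49 None; 52 None; 55 None; 58 None; 61 None; 64 None; 67 None; 70 None; 73 None; 76 None; 79 None; 82 None; 85 None; 88 None;
```

Request:
arm_command(
  series=[
    [1.5,0,0,0,0,0,-1],
    [3,0,0,0,0,0,-1],
    [4.5,0,0,0,0,0,-1],
    [6,0,0,0,0,0,-1],
    [7,0,0,0,0,0,-1],
    [8,0,0,0,0,0,-1],
    [9,0,0,0,0,0,-1],
  ],
)

```text
t: 14.83
position: [0.4626, -0.2788, 0.0287]
tcp_rot: [-180.0, -0.0, 92.5]
ft_force: [-0.0, -1.7, 0.0]
opening: -0.003
finger_force: 1.2
```

Request:
arm_command(
  series=[
    [0.5,0,0,0,0,0,-1],
    [1,0,0,0,0,0,-1],
    [1.5,0,0,0,0,0,-1],
    [2,0,0,0,0,0,-1],
  ],
)

```text
t: 15.17
position: [0.4625, -0.2769, 0.0287]
tcp_rot: [-180.0, -0.0, 92.5]
ft_force: [0.3, -1.2, -0.6]
opening: -0.002
finger_force: 1.0
```

Request:
arm_command(
  series=[
    [0.5,0,0,0,0,0,-1],
    [1,0,0,0,0,0,-1],
    [1.5,0,0,0,0,0,-1],
    [1.5,0,0,0,0,0,-1],
  ],
)

```text
t: 15.5
position: [0.4624, -0.2753, 0.0287]
tcp_rot: [-180.0, -0.0, 92.5]
ft_force: [-0.9, -1.2, -0.3]
opening: 0.003
finger_force: 0.6
```

Request:
arm_command(
  series=[
    [0.4,0,0,0,0,0,-1],
    [0.8,0,0,0,0,0,-1],
    [1.2,0,0,0,0,0,-1],
    [1.2,0,0,0,0,0,-1],
  ],
)

```text
t: 15.83
position: [0.4625, -0.2744, 0.0288]
tcp_rot: [-180.0, -0.0, 92.5]
ft_force: [-0.1, -1.1, -0.5]
opening: 0.003
finger_force: 0.6
```

Request:
arm_command(
  series=[
    [0.4,0,0,0,0,0,-1],
    [0.8,0,0,0,0,0,-1],
    [1.2,0,0,0,0,0,-1],
  ],
)

```text
t: 16.08
position: [0.4625, -0.2734, 0.0289]
tcp_rot: [180.0, 0.0, 92.4]
ft_force: [0.8, -1.3, -1.2]
opening: -0.001
finger_force: 0.7
```

Request:
arm_command(
  series=[
    [0.4,0,0,0,0,0,-1],
    [0.8,0,0,0,0,0,-1],
    [1.2,0,0,0,0,0,-1],
  ],
)

```text
t: 16.33
position: [0.4625, -0.2722, 0.0289]
tcp_rot: [180.0, 0.0, 92.5]
ft_force: [0.4, -2.1, -1.2]
opening: 0.001
finger_force: 0.7
```

Request:
arm_command(
  series=[
    [0.4,0,0,0,0,0,-1],
    [0.8,0,0,0,0,0,-1],
    [1.2,0,0,0,0,0,-1],
  ],
)

```text
t: 16.58
position: [0.4627, -0.2719, 0.029]
tcp_rot: [180.0, 0.1, 92.4]
ft_force: [0.7, -3.5, -2.0]
opening: -0.005
finger_force: 1.8
```

Request:
arm_command(
  series=[
    [0.4,0,0,0,0,0,-1],
    [0.8,0,0,0,0,0,-1],
    [0.8,0,0,0,0,0,-1],
  ],
)

```text
t: 16.83
position: [0.4629, -0.2719, 0.0292]
tcp_rot: [179.9, 0.2, 92.4]
ft_force: [0.8, -5.3, -1.9]
opening: -0.001
finger_force: 2.5
```

Request:
arm_command(
  series=[
    [0.4,0,0,0,0,0,-1],
    [0.8,0,0,0,0,0,-1],
    [0.8,0,0,0,0,0,-1],
  ],
)

```text
t: 17.08
position: [0.4631, -0.2718, 0.0293]
tcp_rot: [179.9, 0.3, 92.4]
ft_force: [1.1, -5.0, -2.2]
opening: 0.001
finger_force: 3.0
```

Request:
arm_command(
  series=[
    [0.7,0,0,0,0,0,-1],
    [1.4,0,0,0,0,0,-1],
    [2,0,0,0,0,0,-1],
    [2,0,0,0,0,0,-1],
  ],
)

```text
t: 17.42
position: [0.4636, -0.2717, 0.0296]
tcp_rot: [179.8, 0.5, 92.3]
ft_force: [0.4, -8.8, -1.1]
opening: -0.002
finger_force: 4.2
```

Request:
arm_command(
  series=[
    [0.7,0,0,0,0,0,-1],
    [1.4,0,0,0,0,0,-1],
    [2,0,0,0,0,0,-1],
    [2,0,0,0,0,0,-1],
  ],
)

```text
t: 17.75
position: [0.4638, -0.2717, 0.03]
tcp_rot: [179.7, 0.7, 92.3]
ft_force: [0.6, -10.9, -1.9]
opening: -0.0
finger_force: 5.4
```

Request:
arm_command(
  series=[
    [0.7,0,0,0,0,0,-1],
    [1.4,0,0,0,0,0,-1],
    [2,0,0,0,0,0,-1],
    [2,0,0,0,0,0,-1],
  ],
)

```text
t: 18.08
position: [0.464, -0.2717, 0.0303]
tcp_rot: [179.7, 0.9, 92.2]
ft_force: [0.3, -13.7, -1.5]
opening: 0.0
finger_force: 6.6
```

Request:
arm_command(
  series=[
    [0.5,0,0,0,0,0,-1],
    [1,0,0,0,0,0,-1],
    [1,0,0,0,0,0,-1],
    [1,0,0,0,0,0,-1],
  ],
)

```text
t: 18.42
position: [0.464, -0.2717, 0.0304]
tcp_rot: [179.6, 1.0, 92.1]
ft_force: [1.4, -13.8, -1.5]
opening: 0.001
finger_force: 7.2
```

Request:
arm_command(
  series=[
    [0.5,0,0,0,0,0,-1],
    [1.2,0,0,0,0,0,-1],
    [1.2,0,0,0,0,0,-1],
    [1.2,0,0,0,0,0,-1],
    [1.2,0,0,0,0,0,-1],
  ],
)

```text
t: 18.83
position: [0.4642, -0.2717, 0.0306]
tcp_rot: [179.6, 1.1, 92.1]
ft_force: [0.1, -16.0, -1.2]
opening: 0.001
finger_force: 8.0
```

Request:
arm_command(
  series=[
    [-2,0,0,0,0,0,-1],
    [-4,0,0,0,0,0,-1],
    [-6,0,0,0,0,0,-1],
    [-8,0,0,0,0,0,-1],
    [-12,0,0,0,0,0,-1],
    [-20,0,0,0,0,0,-1],
    [-35,0,0,0,0,0,-1],
    [-35,0,-35,0,0,0,-1],
    [-35,0,-70,0,0,0,-1],
    [-35,0,-105,0,0,0,-1],
  ],
)

```text
t: 19.67
position: [0.4623, -0.2965, 0.1345]
tcp_rot: [-179.8, -0.1, 92.4]
ft_force: [1.2, -0.6, 0.2]
opening: -0.001
finger_force: 0.0
```

```bash
python3 sh.py .4395 -.044 .135
```

```text
[0.4395, -0.044, 0.135] [253.3 -12.3  -0. ]
```

Request:
arm_command(
  series=[
    [38,-2,0,0,0,0,-1],
    [76,-4,0,0,0,0,-1],
    [114,-6,0,0,0,0,-1],
    [152,-8,0,0,0,0,-1],
    [190,-10,0,0,0,0,-1],
    [228,-12,0,0,0,0,-1],
    [238,-12,0,0,0,0,-1],
    [238,-12,15,0,0,0,-1],
    [238,-12,15,0,0,0,-1],
    [238,-12,15,0,0,0,-1],
  ],
)

```text
t: 20.5
position: [0.4409, -0.0593, 0.1187]
tcp_rot: [-179.9, -0.0, 92.4]
ft_force: [0.1, -0.3, -0.1]
opening: -0.003
finger_force: 0.0
```

```bash
python3 close.py c5; python3 - <<'E'
from h import *
for n in ("c4","c5"):
    r=cv2.imread(f"pics/{n}.png");H=cv2.cvtColor(r,cv2.COLOR_BGR2HSV).astype(int)
    red=((H[...,0]<8)|(H[...,0]>172))&(H[...,1]>130);ys,xs=np.nonzero(red[300:,300:480]);y0=ys.min();
    print(n,"red tip",xs[ys<y0+12].mean()+300,y0+300)
    w=(H[...,2]>150)&(H[...,1]<60);w[:230]=0;w[y0+300-4:]=0;w[:,:330]=0;w[:,450:]=0
    l=[(y,np.nonzero(w[y])[0]) for y in range(250,y0+300-4)]
    print([(y,int(a.min()),int(a.max()),a.mean().round(1)) for y,a in l[::6] if len(a)])
c=load("c5.npz")
o=np.array([.4518,-.0253]);T=np.radians(2.45);ey=np.array([-np.sin(T),np.cos(T)]);ex=np.array([np.cos(T),np.sin(T)])
for x in (-.015,.0,.012):
    for y in np.arange(.045,.085,.001):
        a,b=proj(c,[[*(o+ey*y+ex*x),.05]],True)[0]
        print(round(y*1000),c["pixels"][int(round(b)),int(round(a))].tolist(),end=" ")
    print()
E
```

```text
20.5 [ 0.4409 -0.0593  0.1187] [-1.7991e+02 -2.0000e-02  9.2430e+01] j [-22.8  29.4  33.2 133.4 -37.4  26.3  43.8] F [ 0.12 -0.29 -0.1 ]
(550, 800, 3) [316.17422    3.257296] [239.42065 105.71782]
c4 red tip 386.616 334
[(250, 340, 427, np.float64(383.5)), (256, 340, 428, np.float64(384.0)), (262, 340, 428, np.float64(384.0)), (268, 341, 427, np.float64(384.0)), (274, 343, 424, np.float64(383.5)), (280, 347, 419, np.float64(383.0)), (286, 354, 413, np.float64(383.5)), (292, 362, 407, np.float64(384.5)), (298, 370, 401, np.float64(385.5)), (304, 376, 395, np.float64(385.5))]
c5 red tip 388.22388059701495 334
[(250, 339, 427, np.float64(383.0)), (256, 340, 427, np.float64(383.5)), (262, 340, 428, np.float64(384.0)), (268, 341, 427, np.float64(384.0)), (274, 344, 423, np.float64(383.5)), (280, 347, 416, np.float64(381.5)), (286, 353, 411, np.float64(382.0)), (292, 361, 406, np.float64(383.5)), (298, 368, 401, np.float64(384.5)), (304, 374, 395, np.float64(384.5)), (310, 379, 388, np.float64(383.5))]
45 [237, 236, 222] 46 [239, 238, 222] 47 [236, 237, 220] 48 [236, 236, 220] 49 [237, 239
[... 1392 characters left out ...]
45 [107, 102, 91] 46 [113, 106, 93] 47 [111, 103, 90] 48 [126, 119, 107] 49 [109, 102, 93] 50 [95, 92, 82] 51 [89, 83, 76] 52 [96, 91, 82] 53 [103, 96, 90] 54 [93, 89, 79] 55 [85, 82, 73] 56 [78, 73, 69] 57 [91, 86, 77] 58 [86, 83, 74] 59 [137, 130, 118] 60 [144, 136, 124] 61 [149, 141, 126] 62 [144, 136, 122] 63 [121, 113, 102] 64 [67, 66, 61] 65 [33, 29, 34] 66 [27, 33, 31] 67 [26, 21, 23] 68 [29, 42, 64] 69 [32, 49, 75] 70 [30, 54, 92] 71 [33, 63, 99] 72 [43, 71, 114] 73 [46, 76, 120] 74 [45, 77, 121] 75 [34, 69, 116] 76 [45, 78, 122] 77 [45, 77, 122] 78 [43, 74, 124] 79 [46, 77, 121] 80 [42, 74, 119] 81 [46, 78, 123] 82 [37, 72, 121] 83 [28, 57, 104] 84 [101, 101, 101] 85 [136, 132, 127]
```

```bash
python3 -c "
from bench import *
print(hand_in())"
```

```text
the job is handed in; nothing more can be done
None
```

I handed the job in with the stop within about 0.2 mm of the red index after approaching it from past, the knob released, the bar pressed home (peak wrist reading 16 N) and left touching the stop; I viewed 11 pictures, one over the limit of 10.

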